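Find the bar under the deck panel and stand the bottle on it

TASK

The loose grey panel of the low bench tray rests on soft end pads and on one hidden cross bar. Press down on the panel with the closed fingertips at one place after another along its length until you find where it is stiff, and press there for about half a second, harder than the bottle's weight, with the panel staying level. Then stand the large white bottle next to the tray upright on the panel over that spot, so that the panel stays level under its weight, without lifting the panel out of its tray or disturbing the cup, the timer or the small tape roll; let go of the bottle.

Things in the scene. Friction and masses are not known exactly. Their poses are not given: they have to be found in the camera images.
- tray: Fixed shallow aluminium tray, 141 (x) x 341 (y) x 34 mm high, rim 8 mm wide. Origin at the centre of its underside, z up, y along its length. It holds the panel; hidden in it lies one rigid cross bar (6 mm wide, along x, nearly the full width) within 60 mm of the middle of the tray's length, parallel to x; its place is not given.
- panel: Loose flat grey panel, 120 (x) x 320 (y) x 6 mm, 60 g, in the tray with 2.5 mm play; level, its top is 36 mm above the worktop. Origin: centre of its underside, y along its length, z up. Hidden sprung pads 152 mm either side of the middle hold it level (0.22 N preload, 80 N/m, 14 mm travel). Stiff over the bar; pressed with 5 N over 15 mm aside it rocks about the bar, the pressed side sinking.
- bottle: Large white bottle next to the tray (not its twin at the back wall), 62 mm in diameter up to 97 mm, 150 mm tall, 0.6 kg (up to a tenth more or less), loose on the worktop. Origin: centre of its underside, z up. Its blue screw cap, fixed to it, 37 mm in diameter, from 126 to 150 mm high, is good to grip from above.
- cup: White lidded sample cup, 58 mm in diameter, 62 mm tall, loose; a bystander. Origin at the centre of its underside.
- timer: White bench timer, 60 x 64 x 17 mm, loose; a bystander. Origin at the centre of its underside.
- tape_roll_white: Small roll of white tape lying flat, 48 mm in diameter, 19 mm high, loose; a bystander. Origin at the centre of its underside.

How it is judged:
By the outcome, as a careful person would: the job done as asked, in the order asked, and still so for the second after the job is handed in, with the robot touching nothing.
It also fails if it takes over 64 s, if anything falls off the work surface, if the arm or the gripper's body presses on something with over 40 N, if the wrist force passes 120 N, or if a joint passes its speed limit or range.

ROBOT

A 6-joint arm with a two-finger parallel gripper is mounted at the origin on a cart in front of the work surface, level with it; the furniture and walls round the work are solid. World frame = base frame: x ahead of the robot, y to its left, z up, the work surface at z = 0. Lengths are in m, angles in rad, forces in N, time in s.
With the tool pointing down it reaches from about 0.425 to 0.95 m from the base axis. Payload 3.5 kg.
Tool frame: the origin (TCP) lies midway between the tips of the shut fingers; the grasp point (between the pads) lies 19 mm behind it; z points along the fingers, y is the line along which they close (so a half turn about z gives the same grasp; the last joint's range is limited). The gripper opens to 85 mm and grips with 20 to 120 N. Pads are 22 mm wide; open, the fingers measure 114 mm over their backs; the gripper's body (76 mm by 85 mm) begins 54 mm behind the grasp point. The pads swing forward as they close: fully open they stand 13 mm farther back than shut.
Start: joints at [1.185, 0.286, 1.577, -0, 1.279, -0.15], TCP at [0.158, 0.656, 0.231] pointing down, gripper open.
Joint ranges: [-2.77, 2.77], [-0.9, 2.22], [0.21, 2.48], [-1.53, 4.67], [0.24, 2.81], [-2.84, 2.84]. Speed limits (rad/s): [2.79, 2.79, 3.14, 3.14, 3.14, 3.14].

INTERFACE

Orientations are given as a unit quaternion [x, y, z, w].
In Python, from plant import ctrl gives the robot as it stands.
- The arm moves only by the tool send_rows, never from a script. Its argument "series" is a list that holds one entry, the list of rows, each a list of 7 numbers: the shift along the tool's x, y, z in cm, then the turn, a rotation vector about the tool's x, y, z in rad, then the opening, from -1 (shut) to 1 (fully open). In form: [[[x, y, z, rx, ry, rz, jaw], ...]]. A call has 1 to 10 rows; each row shifts and turns the commanded pose from where the row before left it, along the tool's axes as they then stand; what a row does not reach is not made up. A row lasts 1/8 s, in which the tool goes at most 62.5 mm and 10.7 degrees, less where a joint would pass 70% of its speed; a pose out of reach is approached as far as the arm can. A call is refused whole if a number of a shift passes 6.25 or a number of a turn 0.188, either way. A call with a gripper value outside its range is refused whole. The fingers move at their own pace and stop on an object; "force" is the grip in N (left out, the last holds). Time passes only in rows, so rows that do not move let the fingers close. It gives the time, the measured TCP pose, the force, the opening and the grip force at its end, in the units of the state.
- ctrl.get_state(): the state, without advancing time (a new reading comes with each control period).
- ctrl.read_camera(name): name is "scene" or "top"; returns a dict with "img" (420x560x3 uint8, red, green, blue), "fx", "fy", "cx", "cy" (pixels), "R" (3x3) and "t" (3): a world point X has camera coordinates R X + t. Camera axes: x right, y down, z forward; pixel columns grow to the right and rows downward; lengths in m; the calibration is good to about 2 mm. A picture is of the moment at which its call begins. There is no depth.
- ctrl.sign_off(): hands the job in; it is judged then, once.
The state is a dict: "time": time; "qpos": joint angles; "dq": joint speeds; "joint_efforts": joint torques, N m; "eef_pos": TCP position; "tcp_rot": TCP orientation; "contact_force": force on the tool from outside, world axes, zero at the start; "wrist_torque": the same for the moment, N m; "opening": opening from 0.0 (shut) to 1.0 (fully open); "finger_force": force on a finger pad.
Only numpy, scipy, OpenCV 4.12 (cv2) and the standard library are available. Lean on these libraries where they do the work, as an engineer would, in place of code of your own. Each camera call takes 0.05 s, during which the arm holds its last target. There are 200 camera calls.

## Working session

There is one attempt and no reset: what is moved stays moved. The work goes in short steps, Python scripts to look and compute and a tool call to move; the robot and the scene stay as the last step left them, time stands still between calls to the robot, and variables do not carry over. Pictures are saved under pics/ and viewed, at most 10 in all, crops included, and the job is handed in when it is done.

Besides the shell and the picture viewer there is one more tool, called after "Emit:" by a JSON object that holds its "method" and its "body". send_rows: Moves the arm, as the interface text tells. Its arguments: {"type":"object","properties":{"series":{"type":"array"},"force":{"type":"number"}},"required":["series"]}

```bash
mkdir -p pics
python3 - <<'E'
from plant import ctrl
import cv2,numpy as np
for n in("scene","top"):
    c=ctrl.read_camera(n); cv2.imwrite(f"pics/{n}0.png",c["img"][:,:,::-1])
    R=np.array(c["R"]);print(n,c["fx"],c["cx"],c["cy"],(-R.T@c["t"]).round(3),R.round(3).tolist())
print(ctrl.get_state())
E
```

```text
scene 386.8745586889584 282.6757486984969 207.66727326720553 [ 0.21  -0.223  0.63 ] [[0.934, -0.358, 0.003], [-0.235, -0.619, -0.749], [0.271, 0.699, -0.662]]
top 516.032616472314 282.4767807736793 215.07047102469528 [0.337 0.346 1.066] [[0.024, -1.0, -0.015], [-0.994, -0.022, -0.108], [0.108, 0.018, -0.994]]
{'time': 0.1, 'qpos': array([ 1.18499338e+00,  2.87111500e-01,  1.57804066e+00, -1.32944836e-06,
        1.27859758e+00, -1.50019588e-01]), 'dq': array([ 0.00013814, -0.00134968, -0.00518669, -0.00048037,  0.00119419,
       -0.00027209]), 'joint_efforts': array([-5.31358146e-04, -4.07300019e+01, -2.93698025e+01, -1.80324532e-04,
        3.44086729e-03, -9.87133404e-06]), 'eef_pos': array([0.15744033, 0.65576806, 0.2300571 ]), 'tcp_rot': array([ 1.17618523e-01,  9.93058266e-01, -1.04023473e-03, -2.84895693e-04]), 'contact_force': array([ 0.28389981, -0.350877  , -0.4935115 ]), 'wrist_torque': array([0.04533896, 0.02017591, 0.01076384]), 'finger_force': 0.0, 'opening': 1.0014876822128962}
```

View pics/scene0.png

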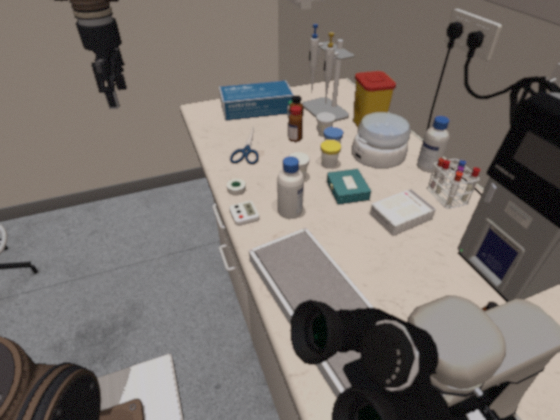

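View pics/top0.png

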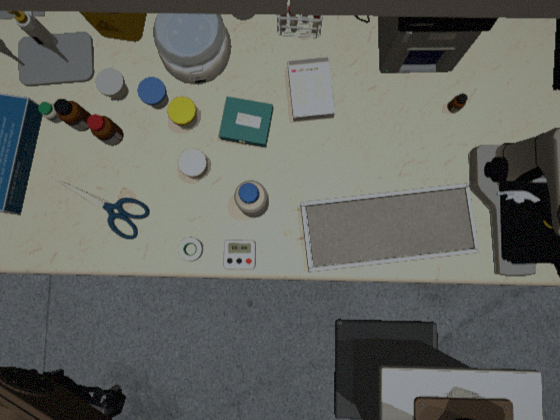

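The scene view shows the blue-capped bottle at about (290,190), left of the tray. In the top view the cap is at (249,193), and the tray corners are near (302,206), (468,185), (476,250) and (310,270). The cup is at (193,163), the timer at (240,255) and the tape at (192,249). A microscope stands right of the tray at (500,180).

```bash
cat > h.py <<'E'
import numpy as np,cv2
def ray(c,u,v,z):
    R=np.array(c["R"]);o=-R.T@np.array(c["t"]);d=R.T@np.array([(u-c["cx"])/c["fx"],(v-c["cy"])/c["fy"],1]);return o+d*(z-o[2])/d[2]
def blob(m,seed):
    n,l,s,ce=cv2.connectedComponentsWithStats(m.astype(np.uint8)); k=l[seed[1],seed[0]]; return l==k,s[k],ce[k]
E
python3 - <<'E'
from plant import ctrl
from h import *
c=ctrl.read_camera("top");h=cv2.cvtColor(c["img"],cv2.COLOR_RGB2HSV);
blue=(h[...,0]>95)&(h[...,0]<125)&(h[...,1]>120)
m,s,ce=blob(blue,(249,193));print("cap",s,ce,ray(c,*ce,.150))
c2=ctrl.read_camera("scene");h2=cv2.cvtColor(c2["img"],cv2.COLOR_RGB2HSV)
b2=(h2[...,0]>95)&(h2[...,0]<125)&(h2[...,1]>120)
m,s2,ce2=blob(b2,(290,165));print("scenecap",s2,ce2,ray(c2,*ce2,.138))
print(h[225,385],h[225,330],h[190,400],h[290,400],h[150,400],h[199,320])
# grey panel : low saturation & mid value
g=(h[...,1]<45)&(h[...,2]>90)&(h[...,2]<150)
m,s3,ce3=blob(cv2.medianBlur(g.astype(np.uint8),5),(385,225))
cn=cv2.findContours(m.astype(np.uint8),0,2)[0][0];q=cv2.minAreaRect(cn);print("panel",s3,q)
P=np.array([ray(c,*p,.036) for p in cv2.boxPoints(q)]);print(P.round(4).tolist(),P.mean(0),[np.linalg.norm(P[i]-P[i-1]).round(4) for i in range(4)])
for n,u,v,z in(("cup",193,163,.062),("timer",240,255,.017),("tape",192,249,.019),("mic",472,180,.0),("mic2",472,150,.1),("edge",300,276,0),("edge2",500,282,0)):print(n,ray(c,u,v,z).round(3))
E
```

```text
cap [239 183  19  20 294] [248.19727891 192.67346939] [0.47552559 0.42454579 0.15      ]
scenecap [284 158  14  14 163] [290.46625767 164.37423313] [0.47871596 0.4244014  0.138     ]
[ 10  22 106] [ 12  23 109] [ 30   9 146] [90 14 93] [ 32  26 148] [ 39  12 144]
panel [     0     11    560    350 105085] ((279.5, 185.5), (349.0, 559.0), 90.0)
[[0.8699, 0.9721, 0.036], [0.8883, -0.2009, 0.036], [0.1789, -0.1769, 0.036], [0.1503, 0.912, 0.036]] [0.52186952 0.37654981 0.036     ] [np.float64(0.7221), np.float64(1.1731), np.float64(0.7098), np.float64(1.0893)]
cup [0.546 0.544 0.062]
timer [0.367 0.449 0.017]
tape [0.377 0.547 0.019]
mic [ 0.535 -0.028  0.   ]
mic2 [0.574 0.006 0.1  ]
edge [0.328 0.326 0.   ]
edge2 [ 0.325 -0.081  0.   ]
```

Run:
```python
from plant import ctrl
from h import *
c=ctrl.read_camera("top");h=cv2.cvtColor(c["img"],cv2.COLOR_RGB2HSV)
g=((h[...,2]>90)&(h[...,2]<124)&(h[...,0]<20)).astype(np.uint8)
g=cv2.morphologyEx(cv2.medianBlur(g,5),cv2.MORPH_OPEN,np.ones((7,7)))
m,s3,ce3=blob(g,(385,225))
cn=max(cv2.findContours(m.astype(np.uint8),0,2)[0],key=cv2.contourArea)
W=np.array([ray(c,*p,.036)[:2]*1000 for p in cn[:,0]],np.float32)
q=cv2.minAreaRect(W);print("panel",s3,ce3,q,cv2.boxPoints(q).round(1).tolist(), ray(c,*ce3,.036))
```

```text
panel [380 222   7   8  56] [383.  225.5] ((432.285888671875, 162.8397216796875), (14.261543273925781, 11.955193519592285), 0.1901746243238449) [[425.1000061035156, 168.8000030517578], [425.20001220703125, 156.8000030517578], [439.3999938964844, 156.89999389648438], [439.3999938964844, 168.8000030517578]] [0.43228124 0.16284354 0.036     ]
```

Run:
```python
from plant import ctrl
from h import *
c=ctrl.read_camera("top");v=cv2.cvtColor(c["img"],cv2.COLOR_RGB2HSV)[...,2]
v=cv2.medianBlur(v,5);print(v[170:290:4,385].tolist(),v[225,290:500:5].tolist())
g=(v<127).astype(np.uint8)
g[:175]=0;g[272:]=0
g=cv2.morphologyEx(g,cv2.MORPH_OPEN,np.ones((7,7)))
m,s3,ce3=blob(g,(385,225))
cn=max(cv2.findContours(m.astype(np.uint8),0,2)[0],key=cv2.contourArea)
W=np.array([ray(c,*p,.036)[:2]*1000 for p in cn[:,0]],np.float32)
q=cv2.minAreaRect(W);print("panel",s3,ce3,q,cv2.boxPoints(q).round(1).tolist(), ray(c,*ce3,.036))
```

```text
[150, 149, 150, 150, 149, 148, 141, 105, 107, 108, 107, 107, 108, 108, 108, 108, 108, 107, 106, 108, 109, 108, 111, 148, 149, 149, 149, 146, 89, 90] [150, 150, 146, 151, 107, 111, 108, 109, 107, 109, 108, 108, 110, 109, 108, 108, 108, 110, 107, 108, 107, 107, 106, 107, 108, 107, 107, 106, 107, 106, 107, 107, 107, 105, 106, 104, 104, 149, 147, 146, 96, 59]
panel [  306   187   168    79 10196] [389.54884268 226.64260494] ((430.376953125, 150.468505859375), (126.50227355957031, 324.3226013183594), 7.881742000579834) [[345.5, 302.3999938964844], [390.0, -18.799999237060547], [515.2999877929688, -1.5], [470.79998779296875, 319.79998779296875]] [0.43028288 0.1498047  0.036     ]
```

Emit:
{"method": "send_rows", "body": {"series": [[[0, 0, 0, 0, 0, -0.187, -1], [0, 0, 0, 0, 0, -0.187, -1], [-2.5, -5.73, 0, 0, 0, 0, -1], [-2.5, -5.73, 0, 0, 0, 0, -1], [-2.5, -5.73, 0, 0, 0, 0, -1], [-2.5, -5.73, 0, 0, 0, 0, -1], [-2.5, -5.73, 0, 0, 0, 0, -1], [-2.5, -5.73, 0, 0, 0, 0, -1], [-2.5, -5.73, 0, 0, 0, 0, -1], [-2.5, -5.73, 0, 0, 0, 0, -1]]]}}

```text
time: 1.55
eef_pos: [0.4196, 0.2282, 0.2317]
tcp_rot: [-0.069, 0.998, 0.0, 0.001]
contact_force: [0.8, 0.6, -0.0]
opening: 0.004
finger_force: 0.0
```

Emit:
{"method": "send_rows", "body": {"series": [[[0, 0, 4, 0, 0, 0, -1], [0, 0, 4, 0, 0, 0, -1], [0, 0, 4, 0, 0, 0, -1], [0, 0, 4, 0, 0, 0, -1], [0, 0, 0, 0, 0, 0, -1]]]}}

```text
time: 2.17
eef_pos: [0.416, 0.229, 0.0683]
tcp_rot: [-0.069, 0.998, -0.001, -0.004]
contact_force: [-0.1, -0.0, 0.6]
opening: -0.0
finger_force: 0.0
```

```bash
cat >> h.py <<'E'
def st(ctrl):
    from scipy.spatial.transform import Rotation as Ro
    s=ctrl.get_state();p=s["eef_pos"];u=np.array([-.137,.9906]);e=np.array([.9906,.137]);d=p[:2]-np.array([.430,.150])
    R=Ro.from_quat(s["tcp_rot"]).as_matrix()
    print("t%.2f"%s["time"],"pos",p.round(4),"px %.1f py %.1f mm"%(1e3*d@e,1e3*d@u),"F",s["contact_force"].round(2),"T",s["wrist_torque"].round(3),"op %.2f"%s["opening"],"ytool",R[:,1].round(3),"ztool",R[:,2].round(3),"q",s["qpos"].round(2))
E
python3 - <<'E'
from plant import ctrl
from h import *
st(ctrl)
for n in("scene","top"):cv2.imwrite(f"pics/{n}1.png",ctrl.read_camera(n)["img"][:,:,::-1])
a=np.hstack([cv2.imread("pics/scene1.png")[130:,180:560],cv2.imread("pics/top1.png")[130:,180:560]]);cv2.imwrite("pics/c1.png",a)
E
```

```text
t2.17 pos [0.416  0.229  0.0683] px -3.1 py 80.2 mm F [-0.07 -0.02  0.63] T [0.005 0.007 0.047] op -0.00 ytool [-0.138  0.99  -0.001] ztool [-0.008 -0.002 -1.   ] q [ 0.29  0.06  2.17  0.    0.92 -1.42]
```

View pics/c1.png

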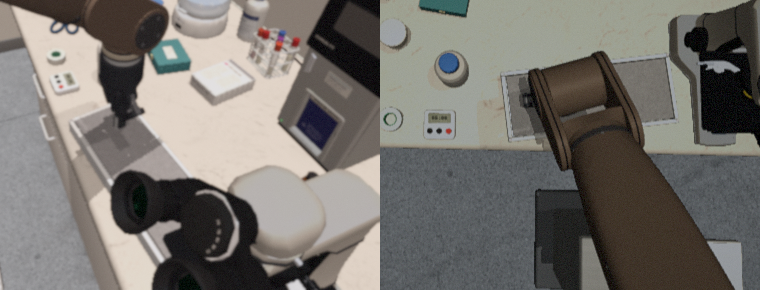

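The left half shows the closed gripper over the far end of the tray. In the right half the arm is clear of the microscope by about 30 px.

Emit:
{"method": "send_rows", "body": {"series": [[[0, 0, 2.5, 0, 0, 0, -1], [0, 0, 0.5, 0, 0, 0, -1], [0, 0, 0.3, 0, 0, 0, -1], [0, 0, 0, 0, 0, 0, -1], [0, 0, 0, 0, 0, 0, -1]]]}}

```text
time: 2.9
eef_pos: [0.4194, 0.2301, 0.0391]
tcp_rot: [-0.069, 0.998, 0.0, 0.001]
contact_force: [-0.2, -0.5, 0.2]
opening: -0.004
finger_force: 0.0
```

Emit:
{"method": "send_rows", "body": {"series": [[[0, 0, 0.2, 0, 0, 0, -1], [0, 0, 0, 0, 0, 0, -1], [0, 0, 0, 0, 0, 0, -1]]]}}

```text
time: 3.28
eef_pos: [0.4188, 0.2299, 0.0363]
tcp_rot: [-0.069, 0.998, -0.0, -0.0]
contact_force: [0.4, 0.3, 0.7]
opening: 0.002
finger_force: 0.0
```

Emit:
{"method": "send_rows", "body": {"series": [[[0, 0, 0.2, 0, 0, 0, -1], [0, 0, 0, 0, 0, 0, -1], [0, 0, 0, 0, 0, 0, -1]]]}}

```text
time: 3.65
eef_pos: [0.419, 0.23, 0.0344]
tcp_rot: [-0.069, 0.998, 0.0, 0.0]
contact_force: [-0.3, 0.7, 1.5]
opening: -0.001
finger_force: 0.5
```

Run:
```python
from plant import ctrl
from h import *
st(ctrl)
```

```text
t3.65 pos [0.419  0.23   0.0344] px 0.0 py 80.8 mm F [-0.3   0.74  1.49] T [ 0.094 -0.003 -0.067] op -0.00 ytool [-0.138  0.99   0.   ] ztool [ 0.  0. -1.] q [ 0.29  0.12  2.18  0.    0.84 -1.42]
```

Emit:
{"method": "send_rows", "body": {"series": [[[0, 0, 0.2, 0, 0, 0, -1], [0, 0, 0, 0, 0, 0, -1], [0, 0, 0, 0, 0, 0, -1]]]}}

```text
time: 4.03
eef_pos: [0.419, 0.23, 0.0324]
tcp_rot: [-0.069, 0.998, 0.0, 0.0]
contact_force: [-0.6, 0.9, 1.4]
opening: 0.0
finger_force: 0.8
```

Emit:
{"method": "send_rows", "body": {"series": [[[0, 0, 0.2, 0, 0, 0, -1], [0, 0, 0, 0, 0, 0, -1], [0, 0, 0, 0, 0, 0, -1]]]}}

```text
time: 4.4
eef_pos: [0.419, 0.2301, 0.0304]
tcp_rot: [-0.069, 0.998, 0.0, 0.0]
contact_force: [-0.1, 1.1, 1.9]
opening: -0.001
finger_force: 1.1
```

Emit:
{"method": "send_rows", "body": {"series": [[[0, 0, -0.8, 0, 0, 0, -1], [0, -2, 0, 0, 0, 0, -1], [0, -2, 0, 0, 0, 0, -1], [0, 0, 0.4, 0, 0, 0, -1], [0, 0, 0.2, 0, 0, 0, -1], [0, 0, 0, 0, 0, 0, -1], [0, 0, 0, 0, 0, 0, -1]]]}}

```text
time: 5.28
eef_pos: [0.4245, 0.1906, 0.0326]
tcp_rot: [-0.069, 0.998, -0.0, 0.0]
contact_force: [-0.7, -2.2, 4.2]
opening: 0.002
finger_force: 2.0
```

Emit:
{"method": "send_rows", "body": {"series": [[[0, 0, 0.2, 0, 0, 0, -1], [0, 0, 0, 0, 0, 0, -1], [0, 0, 0, 0, 0, 0, -1]]]}}

```text
time: 5.65
eef_pos: [0.4247, 0.1906, 0.032]
tcp_rot: [-0.069, 0.998, -0.0, -0.0]
contact_force: [-4.0, -3.3, 15.3]
opening: 0.002
finger_force: 7.2
```

Emit:
{"method": "send_rows", "body": {"series": [[[0, 0, -0.8, 0, 0, 0, -1], [0, -2, 0, 0, 0, 0, -1], [0, -2, 0, 0, 0, 0, -1], [0, 0, 0.3, 0, 0, 0, -1], [0, 0, 0.1, 0, 0, 0, -1], [0, 0, 0, 0, 0, 0, -1], [0, 0, 0, 0, 0, 0, -1]]]}}

```text
time: 6.52
eef_pos: [0.4298, 0.1504, 0.0357]
tcp_rot: [-0.07, 0.998, -0.001, -0.001]
contact_force: [-4.4, -6.2, 13.2]
opening: -0.004
finger_force: 6.7
```

Emit:
{"method": "send_rows", "body": {"series": [[[0, 0, 0.1, 0, 0, 0, -1], [0, 0, 0, 0, 0, 0, -1], [0, 0, 0, 0, 0, 0, -1]]]}}

```text
time: 6.9
eef_pos: [0.4299, 0.1505, 0.0355]
tcp_rot: [-0.07, 0.998, -0.001, -0.001]
contact_force: [-7.4, -6.3, 20.0]
opening: 0.001
finger_force: 9.6
```

Run:
```python
from plant import ctrl
from h import *
st(ctrl)
```

```text
t6.90 pos [0.4299 0.1505 0.0355] px -0.1 py 0.5 mm F [-7.37 -6.27 19.99] T [-1.251  1.278  0.012] op 0.00 ytool [-0.14   0.99  -0.002] ztool [-0.003 -0.003 -1.   ] q [ 0.11  0.07  2.23 -0.    0.84 -1.59]
```

Emit:
{"method": "send_rows", "body": {"series": [[[0, 0, -0.8, 0, 0, 0, -1], [0, -2, 0, 0, 0, 0, -1], [0, -2, 0, 0, 0, 0, -1], [0, 0, 0.3, 0, 0, 0, -1], [0, 0, 0.3, 0, 0, 0, -1], [0, 0, 0, 0, 0, 0, -1], [0, 0, 0, 0, 0, 0, -1]]]}}

```text
time: 7.78
eef_pos: [0.4351, 0.1116, 0.0355]
tcp_rot: [-0.07, 0.998, -0.0, -0.0]
contact_force: [-2.3, -1.5, 4.6]
opening: -0.002
finger_force: 2.4
```

Emit:
{"method": "send_rows", "body": {"series": [[[0, 0, 0.1, 0, 0, 0, -1], [0, 0, 0, 0, 0, 0, -1], [0, 0, 0, 0, 0, 0, -1]]]}}

```text
time: 8.15
eef_pos: [0.4352, 0.1114, 0.0348]
tcp_rot: [-0.069, 0.998, -0.0, -0.001]
contact_force: [-3.4, -2.0, 6.3]
opening: 0.001
finger_force: 3.7
```

Emit:
{"method": "send_rows", "body": {"series": [[[0, 0, 0.1, 0, 0, 0, -1], [0, 0, 0, 0, 0, 0, -1], [0, 0, 0, 0, 0, 0, -1]]]}}

```text
time: 8.52
eef_pos: [0.4352, 0.1113, 0.0341]
tcp_rot: [-0.07, 0.998, -0.0, -0.001]
contact_force: [-3.8, -2.8, 10.2]
opening: 0.001
finger_force: 4.9
```

Run:
```python
from plant import ctrl
from h import *
st(ctrl)
```

```text
t8.53 pos [0.4352 0.1113 0.0341] px -0.1 py -39.1 mm F [-3.82 -2.82 10.23] T [-0.362  0.774  0.04 ] op 0.00 ytool [-0.139  0.99  -0.   ] ztool [-0.001 -0.001 -1.   ] q [ 0.02  0.06  2.24 -0.    0.84 -1.69]
```

Emit:
{"method": "send_rows", "body": {"series": [[[0, 0, -0.8, 0, 0, 0, -1], [0, 2.7, 0, 0, 0, 0, -1], [0, 2.7, 0, 0, 0, 0, -1], [0, 0, 0.3, 0, 0, 0, -1], [0, 0, 0.3, 0, 0, 0, -1], [0, 0, 0, 0, 0, 0, -1], [0, 0, 0, 0, 0, 0, -1]]]}}

```text
time: 9.4
eef_pos: [0.428, 0.1645, 0.0356]
tcp_rot: [-0.068, 0.998, 0.001, -0.0]
contact_force: [-2.2, 2.4, 4.3]
opening: -0.002
finger_force: 2.3
```

Emit:
{"method": "send_rows", "body": {"series": [[[0, 0, 0.1, 0, 0, 0, -1], [0, 0, 0, 0, 0, 0, -1], [0, 0, 0, 0, 0, 0, -1]]]}}

```text
time: 9.78
eef_pos: [0.428, 0.1646, 0.035]
tcp_rot: [-0.068, 0.998, 0.001, -0.0]
contact_force: [-2.4, 3.2, 8.3]
opening: 0.003
finger_force: 3.9
```

Emit:
{"method": "send_rows", "body": {"series": [[[0, 0, 0.1, 0, 0, 0, -1], [0, 0, 0, 0, 0, 0, -1], [0, 0, 0, 0, 0, 0, -1]]]}}

```text
time: 10.15
eef_pos: [0.4281, 0.1647, 0.0344]
tcp_rot: [-0.068, 0.998, 0.001, -0.0]
contact_force: [-4.7, 3.1, 10.8]
opening: -0.002
finger_force: 5.5
```

Run:
```python
from plant import ctrl
from h import *
st(ctrl)
```

```text
t10.15 pos [0.4281 0.1647 0.0344] px 0.1 py 14.9 mm F [-4.74  3.12 10.84] T [ 0.518  0.848 -0.022] op -0.00 ytool [-0.136  0.991  0.001] ztool [-0.001  0.001 -1.   ] q [ 0.14  0.08  2.22  0.    0.84 -1.56]
```

Emit:
{"method": "send_rows", "body": {"series": [[[0, 0, -0.8, 0, 0, 0, -1], [0, -1.32, 0, 0, 0, 0, -1], [0, -1.32, 0, 0, 0, 0, -1], [0, 0, 0.4, 0, 0, 0, -1], [0, 0, 0.22, 0, 0, 0, -1], [0, 0, 0, 0, 0, 0, -1], [0, 0, 0, 0, 0, 0, -1], [0, 0, 0, 0, 0, 0, -1]]]}}

```text
time: 11.15
eef_pos: [0.4315, 0.1375, 0.036]
tcp_rot: [-0.07, 0.998, -0.001, -0.001]
contact_force: [-4.3, -4.6, 10.3]
opening: 0.001
finger_force: 5.2
```

Emit:
{"method": "send_rows", "body": {"series": [[[0, 0, 0, 0, 0, 0, -1], [0, 0, 0, 0, 0, 0, -1], [0, 0, 0, 0, 0, 0, -1]]]}}

```text
time: 11.52
eef_pos: [0.4315, 0.1375, 0.036]
tcp_rot: [-0.07, 0.998, -0.001, -0.001]
contact_force: [-4.0, -4.6, 9.7]
opening: -0.0
finger_force: 5.2
```

Run:
```python
from plant import ctrl
from h import *
st(ctrl)
cv2.imwrite("pics/press.png",cv2.resize(ctrl.read_camera("scene")["img"][210:400,230:460,::-1],None,fx=3,fy=3))
```

```text
t11.53 pos [0.4315 0.1375 0.036 ] px -0.2 py -12.6 mm F [-4.01 -4.59  9.69] T [-0.847  0.695 -0.011] op -0.00 ytool [-0.139  0.99  -0.002] ztool [-0.002 -0.003 -1.   ] q [ 0.09  0.07  2.23 -0.    0.84 -1.62]
```

View pics/press.png

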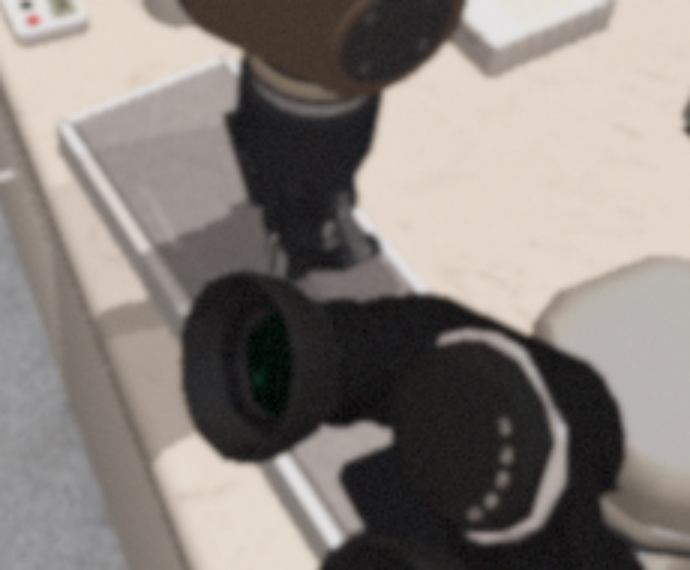

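The press is level: the fingertips stand on the panel at about (320,260) in the crop, the panel surface is flush with the rim at both ends, and about 10 N is held at z = 36.0 mm. Next is the bottle.

Emit:
{"method": "send_rows", "body": {"series": [[[0, 0, -2, 0, 0, 0, -1], [0, 0, -5, 0, 0, 0, -1], [0, 0, -5, 0, 0, 0, -1], [0, 0, -5, 0, 0, 0, 0], [0, 0, -3, 0, 0, 0, 0.5], [-1.68, 5.56, 0, 0, 0, 0, 1], [-1.68, 5.56, 0, 0, 0, 0, 1], [-1.68, 5.56, 0, 0, 0, 0, 1], [-1.68, 5.56, 0, 0, 0, 0, 1], [-1.68, 5.56, 0, 0, 0, 0, 1]]]}}

```text
time: 12.82
eef_pos: [0.4764, 0.4273, 0.2342]
tcp_rot: [-0.069, 0.998, -0.0, -0.0]
contact_force: [0.6, -0.7, -0.4]
opening: 0.999
finger_force: 0.0
```

Emit:
{"method": "send_rows", "body": {"series": [[[0, 0, 0, 0, 0, 0, 1], [0, 0, 0, 0, 0, 0, 1]]]}}

```text
time: 13.08
eef_pos: [0.476, 0.425, 0.2339]
tcp_rot: [-0.069, 0.998, -0.001, -0.001]
contact_force: [0.6, -0.7, -0.0]
opening: 1.001
finger_force: 0.0
```

Run:
```python
from plant import ctrl
from h import *
st(ctrl)
p=ctrl.get_state()["eef_pos"];d=np.array([.477,.4245])-p[:2];print("tool dx,dy cm",-100*d@[.9906,.137],100*d@[-.137,.9906])
cv2.imwrite("pics/b.png",cv2.resize(ctrl.read_camera("scene")["img"][60:260,180:400,::-1],None,fx=3,fy=3))
```

```text
t13.07 pos [0.476  0.425  0.2339] px 83.3 py 266.1 mm F [ 0.55 -0.74 -0.  ] T [ 0.037 -0.026  0.044] op 1.00 ytool [-0.138  0.99  -0.001] ztool [-0.002 -0.002 -1.   ] q [ 0.57  0.21  1.67 -0.    1.27 -1.14]
tool dx,dy cm -0.09142574679206153 -0.06235828288658074
```

View pics/b.png

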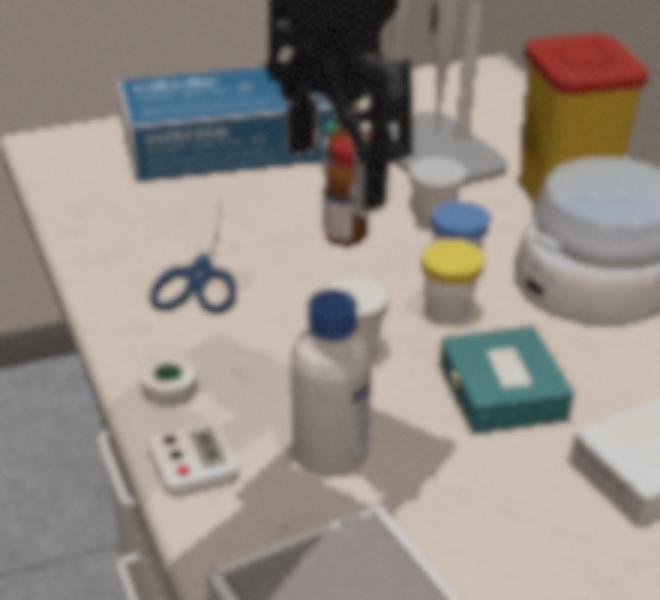

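The open gripper stands above the blue cap at crop (332,315), fingers straddling it, so I go straight down.

Emit:
{"method": "send_rows", "body": {"series": [[[0, 0, 4, 0, 0, 0, 1], [0, 0, 4, 0, 0, 0, 1], [-0.05, 0, 2, 0, 0, 0, 1], [0, 0, 1.3, 0, 0, 0, 1], [0, 0, 0, 0, 0, 0, 1], [0, 0, 0, 0, 0, 0, 1]]]}}

```text
time: 13.88
eef_pos: [0.4779, 0.426, 0.1239]
tcp_rot: [-0.069, 0.998, 0.001, 0.001]
contact_force: [0.2, 0.5, 0.3]
opening: 1.0
finger_force: 0.0
```

Emit:
{"method": "send_rows", "body": {"force": 50, "series": [[[0, 0, 0, 0, 0, 0, 0.2], [0, 0, 0, 0, 0, 0, 0], [0, 0, 0, 0, 0, 0, -0.2], [0, 0, 0, 0, 0, 0, -0.5], [0, 0, 0, 0, 0, 0, -1], [0, 0, 0, 0, 0, 0, -1], [0, 0, 0, 0, 0, 0, -1]]]}}

```text
time: 14.75
eef_pos: [0.478, 0.4262, 0.1251]
tcp_rot: [-0.069, 0.998, 0.001, 0.002]
contact_force: [-1.9, -1.1, 7.6]
opening: 0.422
finger_force: 56.9
```

Run:
```python
from plant import ctrl
from h import *
st(ctrl)
```

```text
t14.75 pos [0.478  0.4262 0.1251] px 85.4 py 267.1 mm F [-1.95 -1.11  7.59] T [-0.258  0.271 -0.026] op 0.42 ytool [-0.138  0.99   0.001] ztool [ 0.003  0.002 -1.   ] q [ 0.57  0.31  1.75 -0.    1.08 -1.14]
```

Emit:
{"method": "send_rows", "body": {"series": [[[0, 0, -1, 0, 0, 0, -1], [0, 0, -2, 0, 0, 0, -1], [0, 0, -2.5, 0, 0, 0, -1], [0, 0, -2.5, 0, 0, 0, -1], [0, 0, 0, 0, 0, 0, -1], [0, 0, 0, 0, 0, 0, -1]]]}}

```text
time: 15.5
eef_pos: [0.4762, 0.425, 0.2008]
tcp_rot: [-0.069, 0.998, -0.001, -0.001]
contact_force: [0.3, -0.2, -5.9]
opening: 0.42
finger_force: 53.8
```

Run:
```python
from plant import ctrl
from h import *
st(ctrl)
p=ctrl.get_state()["eef_pos"];d=np.array([.4316,.1383])-p[:2];print("tool dx,dy cm",-100*d@[.9906,.137],100*d@[-.137,.9906])
cv2.imwrite("pics/l.png",cv2.resize(ctrl.read_camera("scene")["img"][60:260,180:400,::-1],None,fx=3,fy=3))
```

```text
t15.50 pos [0.4762 0.425  0.2008] px 83.5 py 266.0 mm F [ 0.25 -0.25 -5.9 ] T [0.039 0.038 0.004] op 0.42 ytool [-0.138  0.99  -0.001] ztool [-0.002 -0.001 -1.   ] q [ 0.57  0.23  1.7   0.    1.21 -1.14]
tool dx,dy cm 8.347406225374662 -27.78534226520531
```

View pics/l.png

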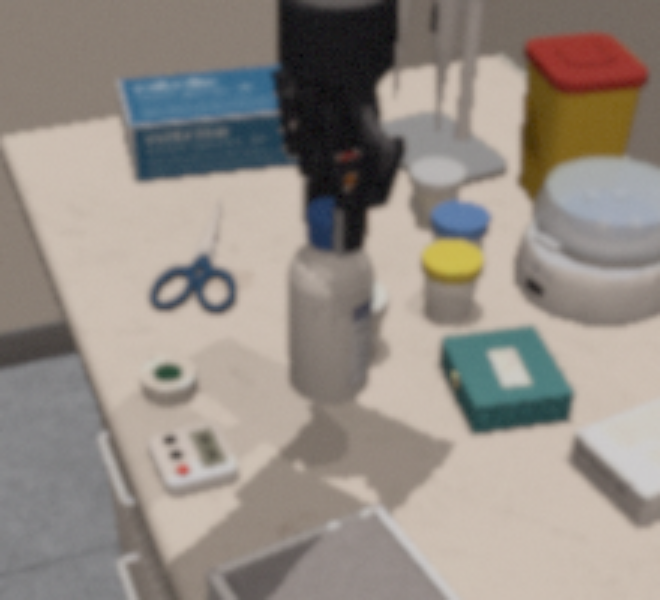

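The bottle hangs upright with its base at crop (330,390), clear of the table; the cup and timer haven't moved. I carry it to the spot.

Emit:
{"method": "send_rows", "body": {"series": [[[0.4, -1.4, 0, 0, 0, 0, -1], [0.9, -2.9, 0, 0, 0, 0, -1], [1.1, -3.6, 0, 0, 0, 0, -1], [1.2, -4, 0, 0, 0, 0, -1], [1.2, -4, 0, 0, 0, 0, -1], [1.2, -4, 0, 0, 0, 0, -1], [1.1, -3.6, 0, 0, 0, 0, -1], [0.85, -2.9, 0, 0, 0, 0, -1], [0.4, -1.4, 0, 0, 0, 0, -1], [0, 0, 0, 0, 0, 0, -1]]]}}

```text
time: 16.8
eef_pos: [0.4323, 0.138, 0.2019]
tcp_rot: [-0.068, 0.998, 0.0, -0.0]
contact_force: [1.3, 0.4, -6.1]
opening: 0.42
finger_force: 54.2
```

Emit:
{"method": "send_rows", "body": {"series": [[[0, 0, 0.5, 0, 0, 0, -1], [0, 0, 1, 0, 0, 0, -1], [0, 0, 1, 0, 0, 0, -1], [0, 0, 0.5, 0, 0, 0, -1], [0, 0, 0, 0, 0, 0, -1], [0, 0, 0, 0, 0, 0, -1]]]}}

```text
time: 17.55
eef_pos: [0.4328, 0.1386, 0.1724]
tcp_rot: [-0.069, 0.998, -0.0, 0.0]
contact_force: [-0.9, 0.1, -7.1]
opening: 0.424
finger_force: 54.2
```

Run:
```python
from plant import ctrl
from h import *
st(ctrl)
```

```text
t17.55 pos [0.4328 0.1386 0.1724] px 1.3 py -11.6 mm F [-0.94  0.09 -7.09] T [-0.021 -0.033  0.027] op 0.42 ytool [-0.138  0.99  -0.   ] ztool [ 0.001  0.    -1.   ] q [ 0.09 -0.16  2.16 -0.    1.14 -1.62]
```

Expected touchdown is at TCP z of about 0.161.

Emit:
{"method": "send_rows", "body": {"series": [[[0, 0, 0.5, 0, 0, 0, -1], [0, 0, 0.4, 0, 0, 0, -1], [0, 0, 0.1, 0, 0, 0, -1], [0, 0, 0, 0, 0, 0, -1], [0, 0, 0, 0, 0, 0, -1]]]}}

```text
time: 18.18
eef_pos: [0.4327, 0.1386, 0.1623]
tcp_rot: [-0.069, 0.998, 0.0, 0.0]
contact_force: [0.2, -1.0, -5.4]
opening: 0.426
finger_force: 54.2
```

Emit:
{"method": "send_rows", "body": {"series": [[[0, 0, 0.1, 0, 0, 0, -1], [0, 0, 0, 0, 0, 0, -1], [0, 0, 0, 0, 0, 0, -1]]]}}

```text
time: 18.55
eef_pos: [0.4326, 0.1386, 0.1612]
tcp_rot: [-0.069, 0.998, 0.0, 0.0]
contact_force: [-0.5, 0.7, -5.2]
opening: 0.42
finger_force: 54.3
```

Emit:
{"method": "send_rows", "body": {"series": [[[0, 0, 0.05, 0, 0, 0, -1], [0, 0, 0.05, 0, 0, 0, -1], [0, 0, 0, 0, 0, 0, -1], [0, 0, 0, 0, 0, 0, -1]]]}}

```text
time: 19.05
eef_pos: [0.433, 0.1386, 0.1612]
tcp_rot: [-0.069, 0.998, -0.0, 0.001]
contact_force: [-3.0, -0.8, 4.1]
opening: 0.421
finger_force: 56.6
```

Run:
```python
from plant import ctrl
from h import *
st(ctrl)
```

```text
t19.05 pos [0.433  0.1386 0.1612] px 1.5 py -11.7 mm F [-3.05 -0.75  4.14] T [-0.051  0.572 -0.038] op 0.42 ytool [-0.138  0.99  -0.   ] ztool [ 0.001  0.    -1.   ] q [ 0.09 -0.14  2.17 -0.    1.12 -1.62]
```

Emit:
{"method": "send_rows", "body": {"series": [[[0, 0, -0.04, 0, 0, 0, -1], [0, 0, 0, 0, 0, 0, -0.1], [0, 0, 0, 0, 0, 0, 0], [0, 0, 0, 0, 0, 0, 0.15], [0, 0, 0, 0, 0, 0, 0.4], [0, 0, 0, 0, 0, 0, 0.7], [0, 0, 0, 0, 0, 0, 1], [0, 0, 0, 0, 0, 0, 1], [0, 0, 0, 0, 0, 0, 1]]]}}

```text
time: 20.18
eef_pos: [0.4326, 0.1386, 0.1605]
tcp_rot: [-0.069, 0.998, 0.0, 0.0]
contact_force: [-0.5, 0.7, 0.7]
opening: 1.001
finger_force: 0.0
```

Emit:
{"method": "send_rows", "body": {"series": [[[0, 0, -1, 0, 0, 0, 1], [0, 0, -2, 0, 0, 0, 1], [0, 0, -4, 0, 0, 0, 1], [0, 0, -4, 0, 0, 0, 1], [0, 0, 0, 0, 0, 0, 1], [-2, 5, 0, 0, 0, 0, 1], [-2, 5, 0, 0, 0, 0, 1], [-2, 5, 0, 0, 0, 0, 1], [-2, 5, 0, 0, 0, 0, 1], [0, 0, 0, 0, 0, 0, 1]]]}}

```text
time: 21.42
eef_pos: [0.4837, 0.3502, 0.2686]
tcp_rot: [-0.071, 0.997, -0.0, -0.001]
contact_force: [-0.8, -0.6, 0.0]
opening: 1.003
finger_force: 0.0
```

Run:
```python
from plant import ctrl
from h import *
st(ctrl)
a=ctrl.read_camera("scene")["img"][180:,180:,::-1];c=ctrl.read_camera("top");b=c["img"][120:360,200:,::-1]
cv2.imwrite("pics/f.png",np.hstack([cv2.resize(a,(633,400))[:,:440],b[:, :360].repeat(1,0) if 0 else cv2.resize(b,(360,240))[:240].copy() if 0 else cv2.copyMakeBorder(b,0,160,0,0,cv2.BORDER_CONSTANT)]))
h=cv2.cvtColor(c["img"],cv2.COLOR_RGB2HSV);m=(h[...,0]>95)&(h[...,0]<125)&(h[...,1]>120);n,l,s,ce=cv2.connectedComponentsWithStats(m.astype(np.uint8))
for k in range(1,n):
    if s[k,4]>100:
        p=ray(c,*ce[k],.186);d=p[:2]-[.43,.15];print(s[k],p.round(4),d@[.9906,.137],d@[-.137,.9906])
```

```text
t21.43 pos [0.4837 0.3502 0.2686] px 80.6 py 190.9 mm F [-0.76 -0.65  0.04] T [-0.053  0.054 -0.04 ] op 1.00 ytool [-0.141  0.99  -0.001] ztool [-0.003 -0.001 -1.   ] q [ 0.46  0.09  1.73  0.    1.32 -1.26]
[138  78  27  26 547] [0.6491 0.5988 0.186 ] 0.27856033907270816 0.4145260157148542
[   0   95   27  114 1505] [0.5619 0.8459 0.186 ] 0.22595422086107841 0.6713314861165133
[   5  101   36  112 1042] [0.5344 0.8147 0.186 ] 0.1945350584137455 0.6441671249549422
[104 199  45  39 490] [0.4266 0.6368 0.186 ] 0.06334740348158112 0.48267425575195416
[401 209  23  21 352] [0.4304 0.1403 0.186 ] -0.000914329013109994 -0.009619522948169361
```

View pics/f.png

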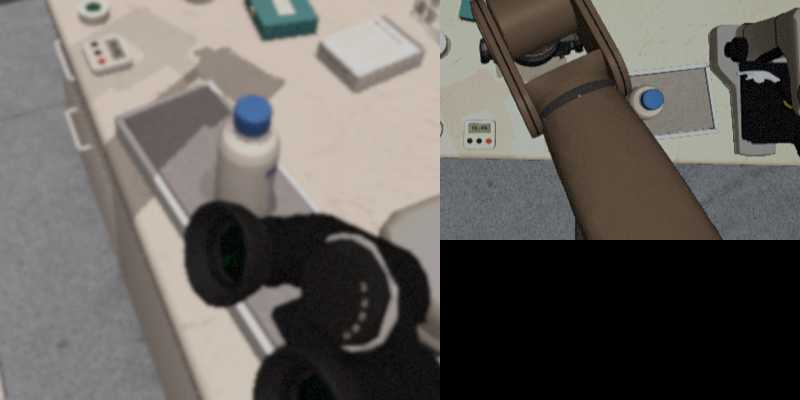

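Run:
```python
from plant import ctrl
from h import *
c=ctrl.read_camera("scene");h=cv2.cvtColor(c["img"],cv2.COLOR_RGB2HSV);m=(h[...,0]>95)&(h[...,0]<125)&(h[...,1]>120);n,l,s,ce=cv2.connectedComponentsWithStats(m.astype(np.uint8))
for k in range(1,n):
    if s[k,4]>120:
        p=ray(c,*ce[k],.174);d=p[:2]-[.43,.15];print(s[k],ce[k],p.round(4),d@[.9906,.137],d@[-.137,.9906])
a=cv2.imread("pics/scene0.png")[220:400,240:390];b=c["img"][220:400,240:390,::-1]
cv2.imwrite("pics/cmp.png",cv2.resize(np.hstack([a,b]),None,fx=2.6,fy=2.6,interpolation=cv2.INTER_CUBIC))
```

```text
[222  82  69  18 573] [261.35776614  90.27574171] [0.5146 0.7273 0.174 ] 0.16286381235745628 0.5603177417750287
[257  98  34  16 310] [274.6516129  104.72903226] [0.5192 0.6352 0.174 ] 0.15482983561812685 0.46838172585066445
[434 117  14  12 132] [440.63636364 122.21212121] [0.8582 0.4117 0.174 ] 0.45999156854752205 0.2005430006427254
[479 232  37  38 403] [497.5707196  249.01488834] [0.6809 0.044  0.174 ] 0.23399358878892723 -0.13941059739393435
[321 238  21  23 387] [331.11111111 249.05426357] [0.4329 0.1382 0.174 ] 0.0012069866184638537 -0.01212056056896785
```

View pics/cmp.png

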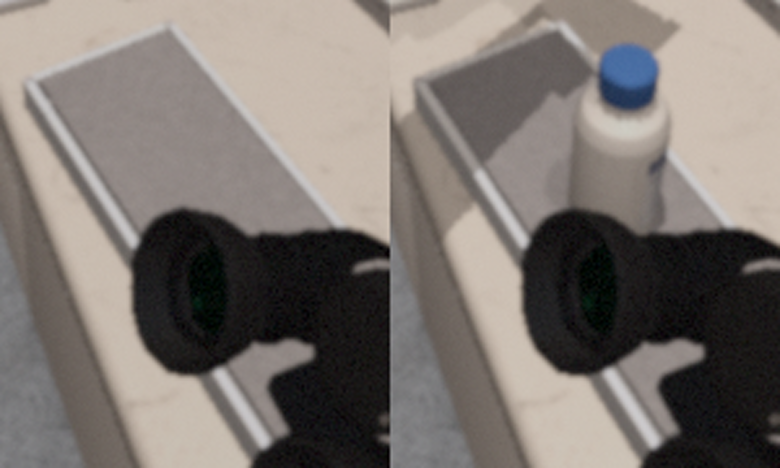

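The before and after views match: the panel is level and flush, the bottle is upright, and both cameras put the cap over the spot (py −10 and −12 mm).

```bash
python3 -c "
from plant import ctrl
print(ctrl.sign_off())"
```

```text
the job is handed in; nothing more can be done
None
```

I found the stiff spot about 12 mm from the panel's middle, towards the microscope end, pressed there level with about 10 N for over half a second, then stood the bottle upright over it and let go; the panel looks level in the camera view, and the job is handed in at about 21 s.

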